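Hang the spice cupboard's lift-off door

TASK

Take the loose door from the recipe stand and hang it on the open spice cupboard: lower it, upright, so that both of its hinge sockets go over the two upright hinge pins, all the way home, before you let go. Then let go and leave it hanging at rest at whatever opening angle you like, and leave the two jars and the mug standing where they are.

Things in the scene. Friction and masses are not known exactly. Their poses are not given: they have to be found in the camera images.
- cupboard: Grey open-fronted spice cupboard, fixed, 140 deep (x) x 190 wide (y) x 247 mm high. Origin: centre of underside, z up; the open front faces its own -x (face at x = -70 mm), mostly to the robot's right. It is taller than the door, so a gripper fits only while the door stands open. Both hinge pins stand on one upright axis at x = -84, y = +107 mm in its frame, outside its left front edge.
- pin_upper (a point): Foot of the upper hinge pin, on its axis, on top of its bracket (the seat), 172 mm above the worktop. The steel pin is 8 mm in diameter and rises 28 mm above this point; the last 8 mm taper to 3 mm at the tip. The bracket is 10 mm thick, 19 mm in diameter, joined to the cupboard's side by an arm running to its +x.
- pin_lower (a point): Foot of the lower hinge pin, same shape, 42 mm above the worktop, 130 mm straight below the upper one. The upper bracket is in the way of anything lowered from higher up: bring the sockets sideways to the pins' axis with each socket 35 to 90 mm above its own seat, then lower.
- door: Loose grey framed door, 180 wide (y) x 200 high (z) x 16 mm thick (x), about 0.4 kg, balanced near its middle. Origin: centre of bottom edge, z up the door, -x its outer face (knob 20 mm wide, 21 mm proud, near the -y edge at mid height), +y to the hinge edge. Top rail: solid bar 45 mm high. Starts leaning 30 degrees, inner face on the stand. Hung open by angle a: door yaw = cupboard yaw - a.
- socket_upper (a point): Centre of the lower mouth of the upper hinge tube: at (0, 100.5, 150) mm in the door's frame. The tube is 22 mm high, 20 mm outside and 12 mm inside diameter, open at both ends, its axis along the door's z.
- socket_lower (a point): Centre of the lower mouth of the lower hinge tube, same tube: at (0, 100.5, 20) mm in the door's frame.
- easel: Wooden recipe stand holding the door, fixed: base 150 x 120 mm, back board 150 mm wide leaning back 30 degrees and reaching 115 mm up the door, ledge with a 12 mm lip before the door's bottom edge. The upper 85 mm of the door are free on both faces. Origin: centre of underside; its front (own -x) looks away from the robot, so the door's top leans towards the robot.
- pepper_jar: Bystander: small amber jar, 44 mm in diameter, 85 mm high, near the robot; origin at the centre of its underside.
- honey_jar: Bystander: jar, 56 mm in diameter, 90 mm high, between cupboard and stand; origin at the centre of its underside.
- mug: Bystander: white mug, 80 mm in diameter, 90 mm high, behind the honey jar; origin at the centre of its underside.

How it is judged:
By the outcome, as a careful person would: the job done as asked, in the order asked, and still so for the second after the job is handed in, with the robot touching nothing.
It also fails if it takes over 58 s, if anything falls off the work surface, if the arm or the gripper's body presses on something with over 40 N, if the wrist force passes 120 N, or if a joint passes its speed limit or range.

ROBOT

A 7-joint arm with a two-finger parallel gripper is mounted at the origin on the work surface. World frame = base frame: x ahead of the robot, y to its left, z up, the work surface at z = 0. Lengths are in mm, angles in rad, forces in N, time in s.
With the tool pointing down it reaches from about 400 to 875 mm from the base axis. Payload 4.4 kg.
Tool frame: the origin (TCP) lies midway between the tips of the shut fingers; the grasp point (between the pads) lies 19 mm behind it (ctrl.grip_point_offset is the distance from the TCP to the grasp point, in mm); z points along the fingers, y is the line along which they close (so a half turn about z gives the same grasp; the last joint's range is limited). The gripper opens to 85 mm and grips with 20 to 120 N. Pads are 22 mm wide; open, the fingers measure 114 mm over their backs; the gripper's body (76 mm by 85 mm) begins 54 mm behind the grasp point. The pads swing forward as they close: fully open they stand 13 mm farther back than shut.
Start: joints at [1.172, 0.628, 0.038, 1.517, -0.027, 0.996, -0.02], TCP at [212.377, -614.34, 231.313] pointing down, gripper open.
Joint ranges: [-3.06, 3.06], [-0.37, 2.12], [-1.25, 1.32], [0.18, 2.47], [-1.1, 4.24], [0.23, 1.98], [-2.94, 2.94]. Speed limits (rad/s): [2.57, 2.57, 3.14, 3.14, 3.14, 3.14, 3.14].

INTERFACE

Orientations are given as [roll, pitch, yaw] about the fixed x, y, z axes, in that order (R = Rz(yaw) Ry(pitch) Rx(roll)).
In Python, from cell import ctrl gives the robot as it stands.
- The arm moves only by the shell command python3 nudge.py 'ROWS'. ROWS is a JSON list of rows, 1 to 12 of them, each of 7 numbers: dx, dy, dz in mm, then a rotation vector rx, ry, rz in rad, then the finger opening in mm; each row shifts and turns the commanded pose from where the row before left it, along the tool's axes as they then stand; what a row does not reach is not made up. A row lasts 1/10 s, in which the tool goes at most 50 mm and 0.15 rad, less where a joint would pass 70% of its speed; a pose out of reach is approached as far as the arm can. The fingers move at their own pace and stop on an object; the grip force is fixed at half the most. Time passes only in rows, so rows that do not move let the fingers close. It prints the time, the measured TCP pose, the force, the opening and the grip force at its end.
- ctrl.read_state(): the state, without advancing time (a new reading comes with each control period).
- ctrl.get_image(name): name is "scene" or "top" or "wrist"; returns the picture (400x640x3 uint8, blue, green, red); there is no depth.
- ctrl.calibration(name): a dict with "fx", "fy", "cx", "cy" (pixels), "k1" (the pictures are not rectified: a ray, as slopes to the right and down, at radius r is drawn at 1 + k1 r^2 times it, then the intrinsics apply), "rvec" (rotation vector, rad) and "tvec" (3), from world to camera coordinates, as OpenCV has them; the wrist camera has in their place "hand_eye" (4x4, takes a point from camera to tool coordinates, whose origin is the TCP and whose axes are the flange's). Camera axes: x right, y down, z forward; pixel columns grow to the right and rows downward; lengths in mm; the calibration is good to about 2 mm. A picture is of the moment at which its call begins: read the wrist's pose just before it. calibration takes no time and is no camera call.
- ctrl.finish_job(): hands the job in; it is judged then, once.
The state is a dict: "clock": time; "qpos": joint angles; "qd": joint speeds; "tau": joint torques, N m; "eef_pos": TCP position; "tool_rot": TCP orientation; "force": force on the tool from outside, world axes, zero at the start; "torque": the same for the moment, N m; "width": finger opening in mm; "gripper_force": force on a finger pad.
Only numpy, scipy, OpenCV 4.12 (cv2) and the standard library are available. Lean on these libraries where they do the work, as an engineer would, in place of code of your own. Each camera call takes 0.05 s, during which the arm holds its last target. There are 200 camera calls.

## Working session

There is one attempt and no reset: what is moved stays moved. The work goes in short steps, Python scripts to look and compute and a shell command to move; the robot and the scene stay as the last step left them, time stands still between calls to the robot, and variables do not carry over. Pictures are saved under pics/ and viewed, at most 13 in all, crops included, and the job is handed in when it is done.

```bash
ls; mkdir -p pics; python3 - <<'E'
from cell import ctrl
import cv2
for n in("scene","top"):
    cv2.imwrite(f"pics/{n}0.png",ctrl.get_image(n)); print(n,ctrl.calibration(n))
print(ctrl.calibration("wrist"), ctrl.grip_point_offset)
s=ctrl.read_state();print(s)
E
```

```text
cell.py
nudge.py
pics
scene {'fx': 438.6676177453475, 'fy': 438.6676177453475, 'cx': 319.80466663164117, 'cy': 197.2606866927333, 'k1': -0.09201234037563283, 'rvec': array([ 1.35995469,  2.27718911, -0.82987283]), 'tvec': array([ 278.64042573, -256.28230645, 1372.07800261])}
top {'fx': 488.20121026426716, 'fy': 488.20121026426716, 'cx': 314.3203463603522, 'cy': 201.43880458828158, 'k1': 0.04788715032951118, 'rvec': array([ 2.16539877, -2.18984268,  0.09028839]), 'tvec': array([ -26.39406764,  544.33069598, 1380.45225714])}
{'fx': 337.8969982894165, 'fy': 337.8969982894165, 'cx': 323.61743016870736, 'cy': 203.29369786700835, 'k1': -0.014843128822865799, 'hand_eye': array([[ 4.84035931e-04, -9.57767579e-01, -2.87543093e-01,
         7.45989616e+01],
       [ 9.99999784e-01,  5.91338635e-04, -2.86319332e-04,
        -6.97722299e-01],
       [ 4.44262713e-04, -2.87542893e-01,  9.57767658e-01,
        -1.41707833e+02],
       [ 0.00000000e+00,  0.00000000e+00,  0.00000000e+00,
         1.00000000e+00]])} 18.700000000000003
{'clock': 0.1, 'qpos': array([ 1.1721922 ,  0.62921004,  0.03845578,  1.51826653, -0.02702806,
        0.99630714, -0.0200011 ]), 'qd': array([-0.00036172, -0.00053759,  0.00104932, -0.000735  , -0.00011072,
       -0.00071073,  0.00056125]), 'tau': array([ 3.70988317e-03, -5.64538229e+01,  1.23028859e+00, -1.93976158e+01,
        1.11961717e-02,  5.37589513e-03, -5.45375926e-06]), 'eef_pos': array([ 212.20017317, -613.79689381,  230.50996572]), 'tool_rot': array([-3.13991945e+00, -2.54598316e-06,  3.32778873e-01]), 'force': array([-0.70922976, -0.06629197, -0.84482121]), 'torque': array([-0.0364155 , -0.01106911, -0.01494619]), 'gripper_force': 0.0, 'width': 85.44019906608217}
```
View pics/scene0.png

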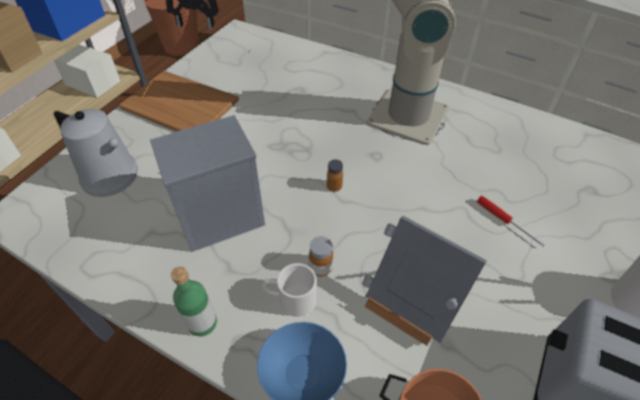

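View pics/top0.png

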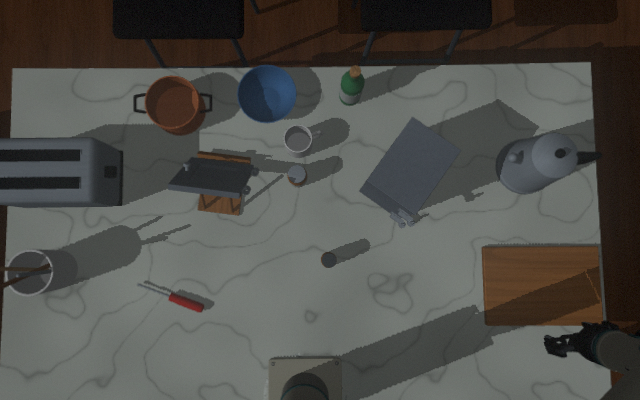

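```bash
cat > h.py <<'E'
import numpy as np, cv2
from scipy.spatial.transform import Rotation as Ro
from cell import ctrl
def cam(n,s=None):
    c=ctrl.calibration(n)
    K=np.array([[c['fx'],0,c['cx']],[0,c['fy'],c['cy']],[0,0,1]]);D=np.array([c['k1'],0,0,0,0])
    if n=='wrist':
        s=s or ctrl.read_state(); T=np.eye(4);T[:3,:3]=Ro.from_euler('xyz',s['tool_rot']).as_matrix();T[:3,3]=s['eef_pos']
        W=np.linalg.inv(T@c['hand_eye']); return K,D,W[:3,:3],W[:3,3]
    return K,D,cv2.Rodrigues(c['rvec'])[0],np.array(c['tvec'])
def ray(C,uv):
    K,D,R,t=C; p=cv2.undistortPoints(np.array(uv,float).reshape(1,1,2),K,D,None,None,(5,100,1e-12)).ravel()
    d=R.T@np.r_[p,1]; return -R.T@t, d/np.linalg.norm(d)
def onz(C,uv,z):
    o,d=ray(C,uv); return o+d*(z-o[2])/d[2]
def tri(*cu):
    A=0;b=0;L=[]
    for C,uv in cu:
        o,d=ray(C,uv);P=np.eye(3)-np.outer(d,d);A=A+P;b=b+P@o;L.append((o,P))
    x=np.linalg.solve(A,b); return x,[round(float(np.linalg.norm(P@(x-o))),1) for o,P in L]
def proj(C,X):
    K,D,R,t=C; return cv2.projectPoints(np.array(X,float).reshape(-1,1,3),R,t,K,D)[0].reshape(-1,2)
E
python3 - <<'E'
from h import *
np.set_printoptions(precision=1,suppress=True)
t=cam('top');s=cam('scene')
for n,uv,z in [('base',(305,385),0),('cupA',(412,118),247),('cupB',(460,153),247),('cupC',(360,188),247),('brk',(403,217),180),('honey',(297,174),90),('mug',(298,138),90),('pepper',(329,260),85)]: print(n,onz(t,uv,z))
print('scene cup',[onz(s,u,247) for u in[(152,138),(238,120),(256,155),(168,183)]])
print('door tri: tubetop, knob',tri((s,(391,230)),(t,(247,190))))
a=ctrl.get_image('top');b=ctrl.get_image('scene')
c1=cv2.resize(a[110:240,150:290],None,fx=2.85,fy=2.85,interpolation=2);c2=cv2.resize(a[100:240,340:480],None,fx=2.85,fy=2.85,interpolation=2)
c3=cv2.resize(b[200:350,350:500],None,fx=2.66,fy=2.66,interpolation=2)
o=np.zeros((600,800,3),np.uint8)
c1=cv2.resize(a[130:225,160:270],(400,345),interpolation=2);c2=cv2.resize(a[110:230,350:470],(345,345),interpolation=2);c3=cv2.resize(b[205:345,355:495],(400,255*400//400),interpolation=2)
o[:345,:400]=c1;o[:345,400:745]=c2
c3=cv2.resize(b[205:345,355:495],(255,255),interpolation=2);o[345:,:255]=c3
o=np.clip(o.astype(float)*1.6,0,255).astype(np.uint8)
cv2.imwrite('pics/crop.png',o)
E
```

```text
Traceback (most recent call last):
  File "h.py", line 15, in onz
    o,d=ray(C,uv); return o+d*(z-o[2])/d[2]
        ~~~^^^^^^
  File "h.py", line 12, in ray
    K,D,R,t=C; p=cv2.undistortPoints(np.array(uv,float).reshape(1,1,2),K,D,None,None,(5,100,1e-12)).ravel()
                 ~~~~~~~~~~~~~~~~~~~^^^^^^^^^^^^^^^^^^^^^^^^^^^^^^^^^^^^^^^^^^^^^^^^^^^^^^^^^^^^^^^
cv2.error: OpenCV(4.12.0) /io/opencv/modules/calib3d/src/undistort.dispatch.cpp:393: error: (-215:Assertion failed) CV_IS_MAT(matP) && matP->rows == 3 && (matP->cols == 3 || matP->cols == 4) in function 'cvUndistortPointsInternal'
```

```bash
sed -i 's/cv2.undistortPoints(np.array(uv,float).reshape(1,1,2),K,D,None,None,(5,100,1e-12))/cv2.undistortPointsIter(np.array(uv,float).reshape(1,1,2),K,D,np.eye(3),np.eye(3),(3,100,1e-12))/' h.py
python3 - <<'E'
from h import *
np.set_printoptions(precision=1,suppress=True)
t=cam('top');s=cam('scene')
for n,uv,z in [('base',(305,385),0),('cupA',(412,118),247),('cupB',(460,153),247),('cupC',(360,188),247),('brk',(403,217),180),('honey',(297,174),90),('mug',(298,138),90),('pepper',(329,260),85)]: print(n,onz(t,uv,z))
print('scene cup',[onz(s,u,247) for u in[(152,138),(238,120),(256,155),(168,183)]])
print('door tri: tubetop',tri((s,(391,230)),(t,(247,190))))
a=cv2.imread('pics/top0.png');b=cv2.imread('pics/scene0.png')
o=np.zeros((600,800,3),np.uint8)
o[:345,:400]=cv2.resize(a[130:225,160:270],(400,345),interpolation=2);o[:345,400:745]=cv2.resize(a[110:230,350:470],(345,345),interpolation=2);o[345:,:255]=cv2.resize(b[205:345,355:495],(255,255),interpolation=2)
o=np.clip(o.astype(float)*1.6,0,255).astype(np.uint8)
cv2.imwrite('pics/crop.png',o)
E
```

```text
base [28.  -0.5  0. ]
cupA [ 726.7 -273.3  247. ]
cupB [ 638.8 -386.8  247. ]
cupC [ 556.4 -143.5  247. ]
brk [ 488.5 -257.4  180. ]
honey [614.6  14.2  90. ]
mug [714.9  10.6  90. ]
pepper [378.6 -70.7  85. ]
scene cup [array([ 640.2, -386.8,  247. ]), array([ 503., -256.,  247.]), array([ 577.2, -158.3,  247. ]), array([ 724.7, -267.4,  247. ])]
door tri: tubetop (array([562.8, 143.3, 165.8]), [2.4, 2.4])
```

View pics/crop.png

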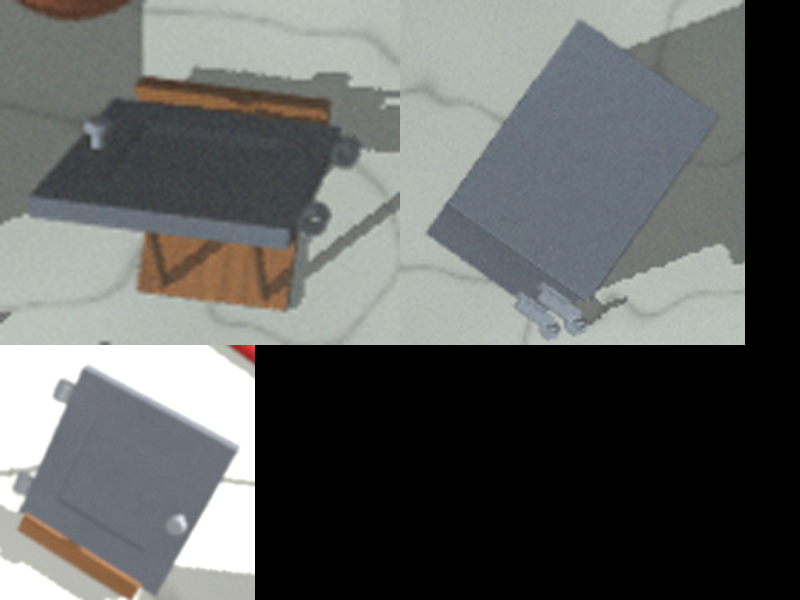

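```bash
cat >> h.py <<'E'
from scipy.linalg import expm,logm
def pose(s=None):
    s=s or ctrl.read_state();T=np.eye(4);T[:3,:3]=Ro.from_euler('xyz',s['tool_rot']).as_matrix();T[:3,3]=s['eef_pos'];return T
def target(p,doory=None,tilt=0):
    "tool pose for a door at yaw doory, door z tilted by tilt about door y; tool x=dy,y=dx,z=-dz"
    T=np.eye(4);Rd=(Ro.from_euler('z',doory)*Ro.from_euler('y',tilt)).as_matrix()
    T[:3,:3]=np.c_[Rd[:,1],Rd[:,0],-Rd[:,2]];T[:3,3]=p;return T
def plan(T0,T1,n=None):
    M=np.linalg.inv(T0)@T1; ang=np.linalg.norm(Ro.from_matrix(M[:3,:3]).as_rotvec())
    if n is None:n=int(np.ceil(max(np.linalg.norm(M[:3,3])/45,ang/.14,1)))
    r=np.real(expm(logm(M)/n)); print('n',n,'row',np.r_[r[:3,3].round(1),Ro.from_matrix(r[:3,:3]).as_rotvec().round(4)].tolist()); return n
E
python3 - <<'E'
from h import *
np.set_printoptions(precision=1,suppress=True)
t=cam('top');s=cam('scene')
for n,a,b in [('top hinge outer',(243.9,191.1),(400.6,221.5)),('top knob outer',(171.6,182.3),(483.6,263.8)),('knob',(186,165.5),(452,303)),('cupA',(412.6,117),(168,183)),('cupB',(460.6,151),(152,138)),('cupD',(416,213.7),(238,120)),('cupC',(366.3,179.6),(256,155))]:
    print(n,*tri((t,a),(s,b)))
print('pins',onz(t,(411.6,223),190),onz(t,(401.5,224.8),60))
T=target([450,-300,350],np.radians(-40)); plan(pose(),T,9)
E
```

```text
top hinge outer [555.8 152.  192.1] [7.1, 7.1]
top knob outer [580.5 327.4 202.4] [3.1, 3.1]
knob [635.7 308.1 125.9] [1.0, 1.0]
cupA [ 726.4 -271.4  247.2] [4.1, 4.1]
cupB [ 642.2 -386.4  249.1] [1.6, 1.6]
cupD [ 490.5 -274.7  231.4] [6.0, 6.0]
cupC [ 576.7 -159.   246.2] [0.2, 0.2]
pins [ 472.7 -276.8  190. ] [ 472.9 -274.3   60. ]
n 9 row [41.6, -15.2, -13.3, -0.0002, -0.0001, -0.06]
```

```bash
python3 - <<'E'
from h import *
a=target([370,-360,330],np.radians(-40)); b=target([480,-410,330],np.radians(-40));plan(pose(),a,8);plan(a,b,4)
E
```

```text
n 8 row [34.1, -16.3, -12.4, -0.0002, -0.0001, -0.0675]
n 4 row [8.1, 29.1, 0.0, 0.0, 0.0, 0.0]
```

```bash
R='x'; python3 nudge.py '[[34,-16,-12.4,0,0,-0.0675,85],[34,-16,-12.4,0,0,-0.0675,85],[34,-16,-12.4,0,0,-0.0675,85],[34,-16,-12.4,0,0,-0.0675,85],[34,-16,-12.4,0,0,-0.0675,85],[34,-16,-12.4,0,0,-0.0675,85],[34,-16,-12.4,0,0,-0.0675,85],[34,-16,-12.4,0,0,-0.0675,85],[0,0,0,0,0,0,85],[0,0,0,0,0,0,85],[0,0,0,0,0,0,85]]'
cat > snap.py <<'E'
import sys,pickle;from h import *
n=sys.argv[1];s=ctrl.read_state();i=ctrl.get_image('wrist');cv2.imwrite(f'pics/{n}.png',i);pickle.dump(s,open(f'pics/{n}.pkl','wb'));print(s['clock'],s['eef_pos'],s['qpos'].round(2))
E
python3 snap.py w1
python3 nudge.py '[[8,29,0,0,0,0,85],[8,29,0,0,0,0,85],[8,29,0,0,0,0,85],[8,29,0,0,0,0,85],[0,0,0,0,0,0,85],[0,0,0,0,0,0,85],[0,0,0,0,0,0,85]]'
python3 snap.py w2
python3 -c "
import cv2,numpy as np
a=cv2.imread('pics/w1.png');b=cv2.imread('pics/w2.png');o=np.vstack([a,b]);cv2.imwrite('pics/w12.png',cv2.resize(o,(480,600),interpolation=3))"
```

```text
clock: 1.2
eef_pos: [369.7, -363.9, 330.0]
tool_rot: [-3.141, 0.001, 0.871]
force: [-0.1, 0.1, 0.1]
width: 84.8
gripper_force: 0.0
1.2 [ 369.71566428 -363.94440153  330.04595755] [ 0.82  0.34 -0.14  1.74  0.05  1.07 -0.03]
clock: 1.95
eef_pos: [478.6, -413.5, 330.0]
tool_rot: [-3.14, 0.001, 0.871]
force: [0.1, 0.5, 0.2]
width: 84.9
gripper_force: 0.0
1.95 [ 478.60195406 -413.5034275   329.96490858] [ 0.75  0.52 -0.13  1.43  0.07  1.2  -0.09]
```

View pics/w12.png

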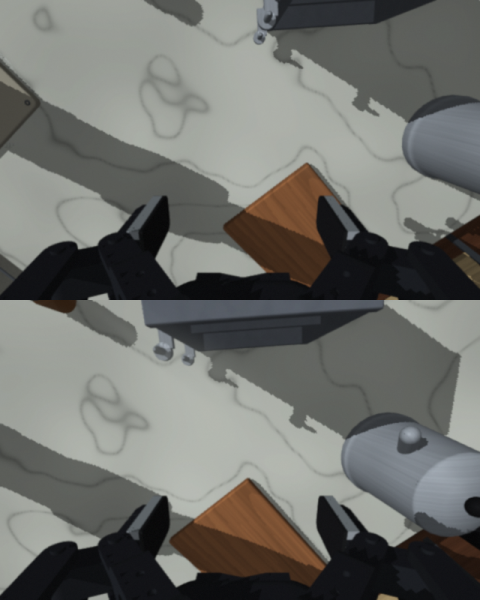

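```bash
python3 -c "
import cv2,numpy as np
a=cv2.imread('pics/w1.png')[0:72,310:390];b=cv2.imread('pics/w2.png')[35:107,190:270]
f=lambda c:np.clip(cv2.resize(c,(400,360),interpolation=3).astype(float)*1.2,0,255).astype(np.uint8)
cv2.imwrite('pics/c12.png',np.hstack([f(a),f(b)]))"
```

```text
(no output)
```

View pics/c12.png

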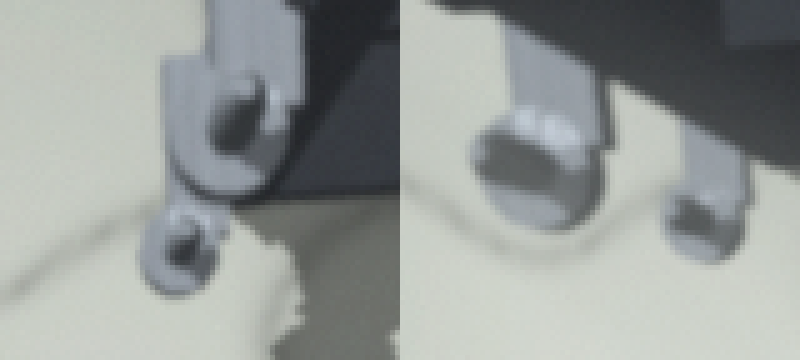

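```bash
cat > m.py <<'E'
from h import *
import pickle
np.set_printoptions(precision=1,suppress=True)
L=lambda n:cam('wrist',pickle.load(open(f'pics/{n}.pkl','rb')))
E
python3 - <<'E'
from m import *
a,b=L('w1'),L('w2');t=cam('top')
print('up',tri((a,(356.2,26)),(b,(215.2,68.2))),onz(a,(356.2,26),172),onz(b,(215.2,68.2),172))
print('lo',tri((a,(345.6,51)),(b,(250.1,79.8))),onz(a,(345.6,51),42),onz(b,(250.1,79.8),42))
P=onz(b,(215.2,68.2),172)
for C,o in((a,(310,0)),(b,(190,35))): print(((proj(C,[P,P+[0,0,28],[*P[:2],42],[*P[:2],70]])-o)*5).round())
# door view plan
d=np.radians(172)
# top-edge mid outer (568,240,197); hover pose tilt test
c=np.array([568,240,197.]); Td=target(c,d,np.radians(30)); print(Td[:3,:3])
V=target([470,200,350],d,0); plan(pose(),V)
E
```

```text
up (array([ 475.3, -278.5,  174.2]), [0.4, 0.4]) [ 475.5 -278.7  172. ] [ 475.1 -277.5  172. ]
lo (array([ 474.8, -279. ,   38.2]), [0.1, 0.1]) [ 474.3 -279.3   42. ] [ 475.3 -279.6   42. ]
[[224. 126.]
 [241.  84.]
 [176. 246.]
 [183. 227.]]
[[126. 166.]
 [ 68. 148.]
 [294. 218.]
 [267. 209.]]
[[-0.1 -0.9  0.5]
 [-1.   0.1 -0.1]
 [-0.  -0.5 -0.9]]
n 19 row [-15.5, -40.5, -1.0, 0.0, 0.0001, 0.1359]
```

```bash
python3 nudge.py '[[37,-28,-1.4,0,0,0,85],[37,-28,-1.4,0,0,0,85],[37,-28,-1.4,0,0,0,85],[37,-28,-1.4,0,0,0,85],[37,-28,-1.4,0,0,0,85],[37,-28,-1.4,0,0,0,85],[37,-28,-1.4,0,0,0,85],[37,-28,-1.4,0,0,0,85],[37,-28,-1.4,0,0,0,85],[37,-28,-1.4,0,0,0,85],[37,-28,-1.4,0,0,0,85],[37,-28,-1.4,0,0,0,85]]'
python3 nudge.py '[[37,-28,-1.4,0,0,-0.14,85],[0,0,0,0,0,-0.14,85],[0,0,0,0,0,-0.14,85],[0,0,0,0,0,-0.14,85],[0,0,0,0,0,-0.14,85],[0,0,0,0,0,-0.14,85],[0,0,0,0,0,-0.14,85],[0,0,0,0,0,-0.14,85],[0,0,0,0,0,-0.14,85],[0,0,0,0,0,-0.14,85],[0,0,0,0,0,-0.14,85],[0,0,0,0,0,-0.14,85]]'
python3 nudge.py '[[0,0,0,0,0,-0.14,85],[0,0,0,0,0,-0.14,85],[0,0,0,0,0,-0.14,85],[0,0,0,0,0,-0.14,85],[0,0,0,0,0,-0.14,85],[0,0,0,0,0,-0.14,85],[0,0,0,0,0,-0.14,85],[0,0,0,0,0,-0.14,85],[0,0,0,0,0,-0.14,85],[0,0,0,0,0,-0.14,85],[0,0,0,0,0,-0.14,85],[0,0,0,0,0,-0.14,85]]'
python3 - <<'E'
from m import *
s=ctrl.read_state();print(s['qpos'].round(2))
plan(pose(),target([510,240,350],np.radians(172)))
E
```

```text
clock: 3.2
eef_pos: [507.4, 144.0, 348.0]
tool_rot: [3.14, -0.0, 0.872]
force: [0.6, -0.4, -0.1]
width: 84.9
gripper_force: 0.0
clock: 4.4
eef_pos: [510.0, 188.4, 349.1]
tool_rot: [-3.141, 0.001, 2.557]
force: [0.2, -0.0, -1.0]
width: 85.0
gripper_force: 0.0
clock: 5.6
eef_pos: [510.1, 188.3, 348.9]
tool_rot: [-3.14, -0.001, -2.046]
force: [-0.2, -0.6, 0.4]
width: 85.3
gripper_force: 0.0
[ 0.3  0.6 -1.2  1.6  0.5  1.3  1.7]
n 3 row [-16.2, 6.2, -0.4, -0.0004, -0.0005, -0.1117]
```

```bash
python3 nudge.py '[[-16,6,0,0,0,-0.112,85],[-16,6,0,0,0,-0.112,85],[-16,6,0,0,0,-0.112,85],[0,0,0,0,0,0,85],[0,0,0,0,0,0,85]]'; python3 snap.py d1
python3 - <<'E'
from m import *
plan(pose(),target([590,270,350],np.radians(172)),3)
E
```

```text
clock: 6.1
eef_pos: [510.7, 239.5, 348.8]
tool_rot: [-3.141, -0.002, -1.717]
force: [1.2, 0.2, -0.7]
width: 85.1
gripper_force: 0.0
6.1 [510.69177682 239.51499256 348.76423793] [ 0.2   0.62 -1.19  1.57  0.58  1.35  1.94]
n 3 row [-14.0, -24.6, -0.4, -0.0003, -0.0006, -0.0024]
```

```bash
python3 nudge.py '[[-14,-25,0,0,0,0,85],[-14,-25,0,0,0,0,85],[-14,-25,0,0,0,0,85],[0,0,0,0,0,0,85],[0,0,0,0,0,0,85]]'; python3 snap.py d2
python3 -c "
import cv2,numpy as np
a=cv2.imread('pics/d1.png');b=cv2.imread('pics/d2.png');o=np.vstack([a,b]);cv2.imwrite('pics/d12.png',np.clip(cv2.resize(o,(480,600),interpolation=3)*1.5,0,255))"
```

```text
clock: 6.65
eef_pos: [591.0, 270.3, 348.3]
tool_rot: [3.141, -0.001, -1.717]
force: [-0.3, 0.3, -0.3]
width: 85.1
gripper_force: 0.0
6.65 [590.95487972 270.28244432 348.27396566] [ 0.08  0.74 -1.12  1.33  0.65  1.46  2.  ][ WARN:0@0.055] global loadsave.cpp:1063 imwrite_ Unsupported depth image for selected encoder is fallbacked to CV_8U.
```

View pics/d12.png

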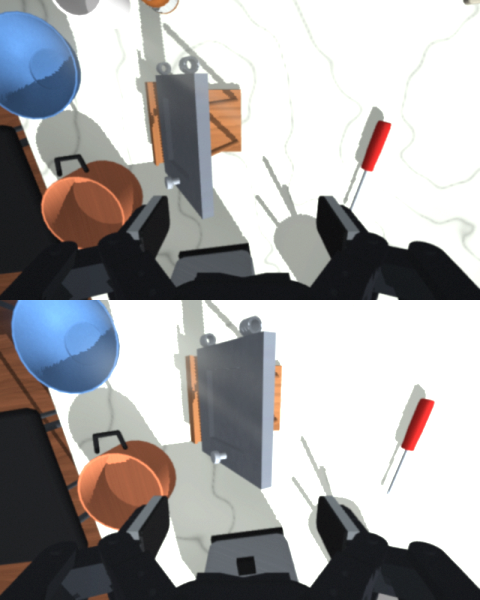

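```bash
python3 -c "
import cv2,numpy as np
a=cv2.imread('pics/d1.png')[70:300,200:300];b=cv2.imread('pics/d2.png')[15:260,260:372]
f=lambda c,s:np.clip(cv2.resize(c,None,fx=s,fy=s,interpolation=2).astype(float)*1.6,0,255).astype(np.uint8)
a=f(a,2.4);b=f(b,2.4);print(a.shape,b.shape)
o=np.zeros((600,800,3),np.uint8);o[:a.shape[0],:a.shape[1]]=a;o[:b.shape[0],300:300+b.shape[1]]=b;cv2.imwrite('pics/dc.png',o)"
```

```text
(552, 240, 3) (588, 269, 3)
```

View pics/dc.png

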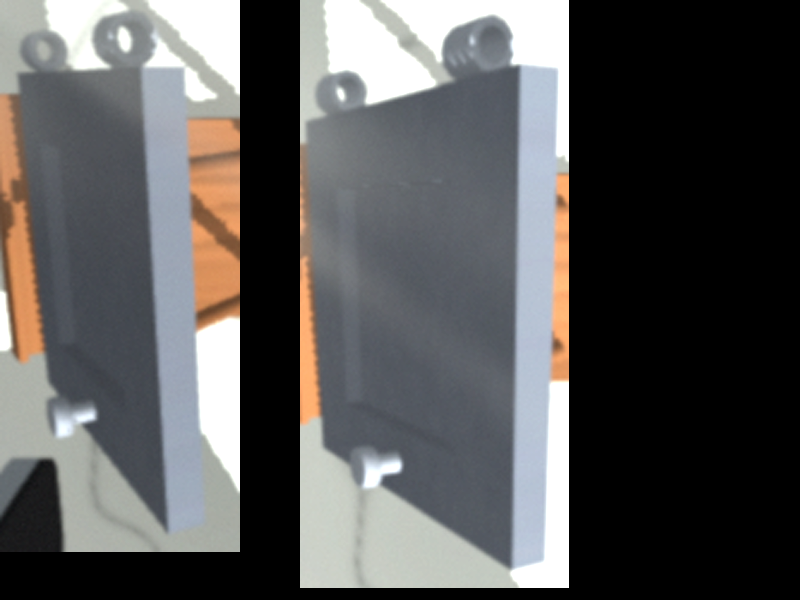

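```bash
python3 - <<'E'
from m import *
a,b=L('d1'),L('d2');P={}
for n,u,v in [('oh',(142,69),(219,67)),('ih',(185,67),(256,69)),('ok',(167,532),(213,568)),('ik',(204,522),(244,559)),('bh',(20,75),(8,121)),('bk',(48,382),(23,447))]:
    P[n],r=tri((a,np.array(u)/2.4+(200,70)),(b,np.array(v)/2.4+(260,15)));print(n,P[n],r)
dy=(P['oh']-P['ok']+P['ih']-P['ik']+P['bh']-P['bk']);print('width',np.linalg.norm(P['oh']-P['ok']),np.linalg.norm(P['ih']-P['ik']))
dz=(P['oh']-P['bh']+P['ok']-P['bk'])/2;print('height',np.linalg.norm(dz),'thick',P['ih']-P['oh'],P['ik']-P['ok'])
y=dy/np.linalg.norm(dy);print('yaw',np.degrees(np.arctan2(-y[0],y[1])),'y',y)
z=dz/np.linalg.norm(dz);print('z',z,'tilt',np.degrees(np.arccos(z[2])))
c=(P['oh']+P['ok']+P['ih']+P['ik'])/4;print('top mid',c)
E
```

```text
oh [553.2 157.8 200.1] [0.1, 0.1]
ih [539.8 158.9 190. ] [0.1, 0.1]
ok [577.5 332.6 205.6] [0.1, 0.1]
ik [564.5 336.1 194.5] [0.3, 0.3]
bh [649.6 144.4  33. ] [0.5, 0.5]
bk [676.2 321.2  31. ] [0.1, 0.1]
width 176.49666750770353 178.95325334584783
height 197.09481595204258 thick [-13.4   1.1 -10. ] [-12.9   3.5 -11.1]
yaw 171.86958355332862 y [-0.1 -1.  -0. ]
z [-0.5  0.1  0.9] tilt 29.918248153881606
top mid [558.8 246.4 197.6]
```

```bash
cat >> m.py <<'E'
YD=np.radians(171.9);TI=np.radians(30);CT=np.array([558.8,246.4,197.6])
ZD=(Ro.from_euler('z',YD)*Ro.from_euler('y',TI)).apply([0,0,1.])
E
python3 - <<'E'
from m import *
print(ZD)
p=target(CT+70*ZD,YD,TI);plan(pose(),p);plan(p,target(CT-42*ZD,YD,TI))
E
```

```text
[-0.5  0.1  0.9]
n 4 row [7.1, 20.1, 19.3, 0.131, -0.0005, -0.0008]
n 3 row [0.0, -0.0, 37.3, -0.0, -0.0, -0.0]
```

```bash
python3 nudge.py '[[7,20,19.3,0.131,0,0,85],[7,20,19.3,0.131,0,0,85],[7,20,19.3,0.131,0,0,85],[7,20,19.3,0.131,0,0,85],[0,0,0,0,0,0,85],[0,0,0,0,0,0,85]]'
python3 - <<'E'
from m import *
s=ctrl.read_state();print(s['qpos'].round(2))
plan(pose(),target(CT-42*ZD,YD,TI),3)
E
```

```text
clock: 7.3
eef_pos: [528.5, 252.6, 265.1]
tool_rot: [-2.647, -0.006, -1.718]
force: [1.5, -0.4, 0.9]
width: 85.0
gripper_force: 0.0
[-0.1  0.5 -0.9  2.   1.2  0.9  1.3]
n 3 row [0.4, 1.6, 38.7, 0.0097, -0.0027, -0.0005]
```

```bash
python3 nudge.py '[[0,2,20,0.029,-0.008,0,85],[0,1,30,0,0,0,85],[0,1,30,0,0,0,85],[0,0,34,0,0,0,85],[0,0,0,0,0,0,85],[0,0,0,0,0,0,85]]'
python3 - <<'E'
from m import *
s=ctrl.read_state();print(s['qpos'].round(2))
plan(pose(),target(CT-42*ZD,YD,TI),1)
E
```

```text
clock: 7.9
eef_pos: [582.8, 245.6, 163.9]
tool_rot: [-2.619, 0.004, -1.718]
force: [-0.8, -0.4, -0.1]
width: 85.2
gripper_force: 0.0
[-0.1  0.7 -0.8  2.   1.5  0.8  1.1]
n 1 row [2.6, 3.8, 0.8, 0.0011, 0.0006, -0.0069]
```

```bash
python3 nudge.py '[[2.6,3.8,0.8,0,0,-0.007,85],[0,0,0,0,0,0,50],[0,0,0,0,0,0,10],[0,0,0,0,0,0,10],[0,0,0,0,0,0,10],[0,0,0,0,0,0,10],[0,0,0,0,0,0,10],[0,0,0,0,0,0,10],[0,0,0,0,0,0,10],[0,0,0,0,0,0,10]]'
python3 - <<'E'
from m import *
plan(pose(),target(CT-42*ZD,YD,TI),1)
E
```

```text
clock: 8.9
eef_pos: [579.2, 243.6, 161.6]
tool_rot: [-2.617, -0.001, -1.709]
force: [0.1, -1.1, 5.5]
width: 15.6
gripper_force: 60.4
n 1 row [0.1, -0.2, 0.6, -0.0013, 0.0008, 0.0029]
```

```bash
python3 nudge.py '[[0,0,-10,0,0,0,10],[0,0,-25,0,0,0,10],[0,0,-35,0,0,0,10],[0,0,-40,0,0,0,10],[0,0,0,0,0,0,10],[0,0,0,0,0,0,10]]'
python3 - <<'E'
from m import *
s=ctrl.read_state();print(s['qpos'].round(2),s['force'])
plan(pose(),target([480,200,320],YD,0),5)
E
```

```text
clock: 9.5
eef_pos: [524.2, 251.2, 256.2]
tool_rot: [-2.618, -0.0, -1.709]
force: [1.0, 0.4, -1.3]
width: 15.3
gripper_force: 60.2
[-0.1  0.5 -0.9  2.1  1.2  0.9  1.2] [ 1.   0.4 -1.3]
n 5 row [11.4, 3.1, -14.6, -0.1047, 0.0001, 0.0007]
```

```bash
python3 nudge.py '[[11.4,3,-14.6,-0.1047,0,0,10],[11.4,3,-14.6,-0.1047,0,0,10],[11.4,3,-14.6,-0.1047,0,0,10],[11.4,3,-14.6,-0.1047,0,0,10],[11.4,3,-14.6,-0.1047,0,0,10],[0,0,0,0,0,0,10],[0,0,0,0,0,0,10]]'
python3 snap.py g1
python3 nudge.py '[[0,0,0,0,0,0.14,10],[0,0,0,0,0,0.14,10],[0,0,0,0,0,0.14,10],[0,0,0,0,0,0.14,10],[0,0,0,0,0,0.14,10],[0,0,0,0,0,0.14,10],[0,0,0,0,0,0.14,10],[0,0,0,0,0,0.14,10],[0,0,0,0,0,0.14,10],[0,0,0,0,0,0.14,10],[0,0,0,0,0,0.14,10],[0,0,0,0,0,0.14,10]]'
python3 - <<'E'
from m import *
s=ctrl.read_state();print(s['qpos'].round(2),s['force'])
E
```

```text
clock: 10.2
eef_pos: [480.2, 198.8, 317.9]
tool_rot: [3.14, -0.002, -1.711]
force: [-0.9, -0.5, -3.4]
width: 15.1
gripper_force: 65.7
10.2 [480.16942165 198.80887128 317.90968111] [ 0.28  0.55 -1.14  1.74  0.54  1.21  2.  ]
clock: 11.45
eef_pos: [478.3, 200.4, 319.1]
tool_rot: [-3.138, -0.0, 2.892]
force: [0.2, 0.5, -3.4]
width: 15.0
gripper_force: 65.7
[ 0.   0.4 -0.7  1.7  0.3  1.1  0.6] [ 0.2  0.5 -3.4]
```

View pics/g1.png

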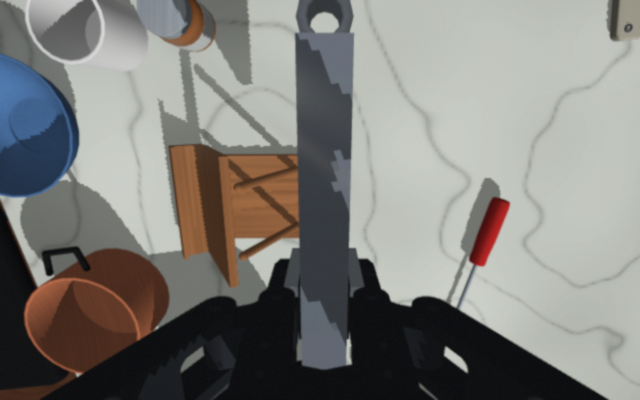

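```bash
cat >> m.py <<'E'
def camtool():
    c=ctrl.calibration('wrist');W=np.linalg.inv(c['hand_eye']);K=cam('top')
    return np.array([[c['fx'],0,c['cx']],[0,c['fy'],c['cy']],[0,0,1]]),np.array([c['k1'],0,0,0,0]),W[:3,:3],W[:3,3]
E
python3 - <<'E'
from m import *
C=camtool()
for z in(-40,-42,-44):
    q=[onz(C,u,z) for u in[(297,34),(353,34),(302,368),(350,365)]]
    print(z,q,'thick',np.linalg.norm(q[0]-q[1]),np.linalg.norm(q[2]-q[3]),'width',q[0][0]-q[2][0])
    print('   tube',onz(C,(324.5,18.5),z+28),'outer w',np.linalg.norm(onz(C,(298,18.5),z+28)-onz(C,(352,18.5),z+28)))
E
```

```text
-40 [array([ 90.4,  -5.9, -40. ]), array([ 90.4,   9.4, -40. ]), array([-21.6,  -6.6, -40. ]), array([-20.3,  11.2, -40. ])] thick 15.351597986623837 17.762032033523248 width 112.00451238166205
   tube [100.2   1.7 -12. ] outer w 18.666154997860094
-42 [array([ 90. ,  -5.8, -42. ]), array([ 90. ,   9.3, -42. ]), array([-19.8,  -6.4, -42. ]), array([-18.4,  11. , -42. ])] thick 15.049738979011252 17.412776577023283 width 109.80216374114146
   tube [ 99.8   1.7 -14. ] outer w 18.37834954216367
-44 [array([ 89.7,  -5.6, -44. ]), array([ 89.7,   9.1, -44. ]), array([-17.9,  -6.2, -44. ]), array([-16.6,  10.8, -44. ])] thick 14.74787997139867 17.063521120523323 width 107.59981510062086
   tube [ 99.4   1.7 -16. ] outer w 18.090544086467244
```

```bash
python3 nudge.py '[[0,0,0,0,0,0.144,10],[0,0,0,0,0,0.144,10],[0,0,0,0,0,0.144,10],[0,0,0,0,0,0.144,10],[0,0,0,0,0,0.144,10],[0,0,0,0,0,0.144,10],[0,0,0,0,0,0.144,10],[0,0,0,0,0,0.144,10],[0,0,0,0,0,0.144,10],[0,0,0,0,0,0.144,10],[0,0,0,0,0,0.144,10],[0,0,0,0,0,0.144,10]]'
python3 - <<'E'
from m import *
s=ctrl.read_state();print(s['qpos'].round(2),s['force'])
d=np.radians(-40)
a=target([345,-230,319],d);b=target([345,-400,300],d)
plan(pose(),a,10);plan(a,b,4)
E
```

```text
clock: 12.65
eef_pos: [478.2, 200.4, 319.0]
tool_rot: [-3.141, 0.003, 1.163]
force: [0.5, -0.5, -3.7]
width: 15.3
gripper_force: 65.7
[-0.3  0.3 -0.3  1.8  0.1  1.1 -1. ] [ 0.5 -0.5 -3.7]
n 10 row [-43.9, 10.7, 0.1, 0.0, 0.0003, 0.0291]
n 4 row [-32.6, 27.3, 4.8, 0.0, -0.0, 0.0]
```

```bash
python3 nudge.py '[[-44,10.7,0,0,0,0.029,10],[-44,10.7,0,0,0,0.029,10],[-44,10.7,0,0,0,0.029,10],[-44,10.7,0,0,0,0.029,10],[-44,10.7,0,0,0,0.029,10],[-44,10.7,0,0,0,0.029,10],[-44,10.7,0,0,0,0.029,10],[-44,10.7,0,0,0,0.029,10],[-44,10.7,0,0,0,0.029,10],[-44,10.7,0,0,0,0.029,10]]'
python3 nudge.py '[[-32,27,4.8,0,0,0,10],[-32,27,4.8,0,0,0,10],[-32,27,4.8,0,0,0,10],[-32,27,4.8,0,0,0,10],[0,0,0,0,0,0,10],[0,0,0,0,0,0,10]]'
python3 - <<'E'
from m import *
s=ctrl.read_state();print(s['qpos'].round(2),s['force'])
d=np.radians(-40)
plan(pose(),target([370,-401,235],d),2)
plan(target([370,-401,235],d),target([409.6,-354.1,235],d),3)
E
python3 snap.py g2
```

```text
clock: 13.65
eef_pos: [346.7, -231.6, 319.9]
tool_rot: [-3.141, 0.002, 0.878]
force: [0.7, -0.3, -3.5]
width: 15.1
gripper_force: 65.7
clock: 14.25
eef_pos: [348.8, -397.8, 300.2]
tool_rot: [-3.138, 0.001, 0.876]
force: [-0.0, 0.6, -2.9]
width: 15.4
gripper_force: 65.7
[ 0.7  0.4  0.1  1.8 -0.   1.   0.1] [-0.   0.6 -2.9]
n 2 row [5.6, 9.2, 32.6, -0.0016, 0.0007, 0.0019]
n 3 row [20.5, 0.1, 0.0, 0.0, 0.0, 0.0]
14.25 [ 348.79698739 -397.82993557  300.17153392] [ 0.73  0.38  0.1   1.76 -0.04  1.01  0.15]
```

```bash
python3 nudge.py '[[5.6,9.2,32.6,-0.0016,0.0007,0.0019,10],[5.6,9.2,32.6,-0.0016,0.0007,0.0019,10],[0,0,0,0,0,0,10],[0,0,0,0,0,0,10]]'
python3 - <<'E'
from m import *
d=np.radians(-40)
plan(pose(),target([409.6,-354.1,235],d),3)
E
```

```text
clock: 14.7
eef_pos: [370.7, -400.7, 236.7]
tool_rot: [3.14, -0.0, 0.875]
force: [0.1, -0.6, -3.6]
width: 15.6
gripper_force: 65.7
n 3 row [20.2, -0.0, 0.6, 0.0005, -0.0001, 0.0008]
```

```bash
python3 nudge.py '[[20,0,0.6,0,0,0,10],[20,0,0.6,0,0,0,10],[20.5,0,0.6,0,0,0.002,10],[0,0,0,0,0,0,10],[0,0,0,0,0,0,10],[0,0,0,0,0,0,10]]'
python3 - <<'E'
from m import *
d=np.radians(-40)
plan(pose(),target([409.6,-354.1,235],d),1)
E
python3 snap.py g3
python3 -c "
import cv2,numpy as np
a=cv2.imread('pics/g3.png');t=__import__('h').ctrl
b=t.get_image('scene');c=t.get_image('top');cv2.imwrite('pics/s3.png',b);cv2.imwrite('pics/t3.png',c)
o=np.zeros((600,800,3),np.uint8)
o[:300,:400]=cv2.resize(a[0:75,270:370],(400,300),interpolation=2);o[:300,400:]=cv2.resize(c[170:260,350:470],(400,300),interpolation=2)
o[300:,:400]=cv2.resize(b[80:215,140:320],(400,300),interpolation=2)
cv2.imwrite('pics/m3.png',np.clip(o*1.4,0,255).astype(np.uint8))"
```

```text
clock: 15.3
eef_pos: [409.1, -357.0, 235.7]
tool_rot: [3.137, -0.0, 0.869]
force: [-0.5, 0.4, -3.8]
width: 15.0
gripper_force: 65.7
n 1 row [2.5, -1.5, 0.7, 0.0046, -0.0, -0.0035]
15.3 [ 409.06740381 -356.97720608  235.69372328] [ 0.61  0.47  0.08  1.82 -0.05  0.85  0.01]
```

View pics/m3.png

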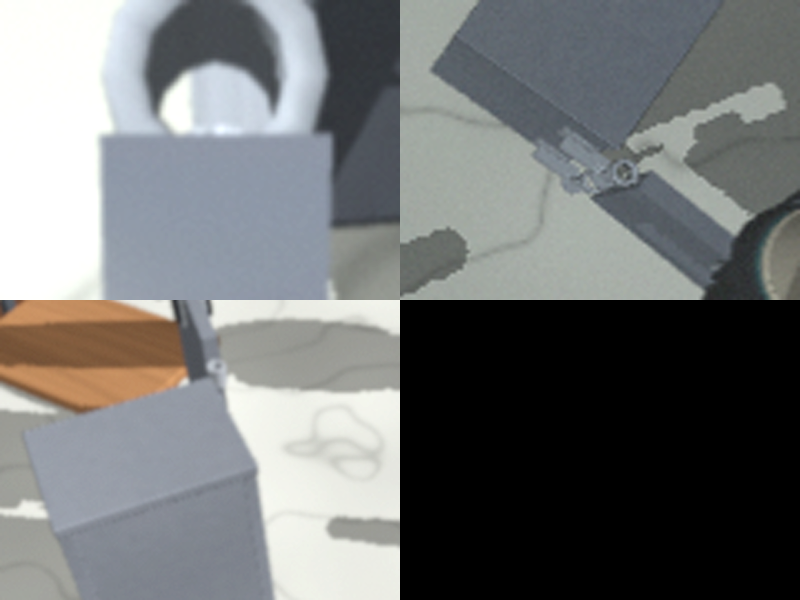

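```bash
python3 - <<'E'
from m import *
for i in range(2):
    c=ctrl.calibration('wrist');print(c['cx'],c['cy'],c['fx'],c['hand_eye'].round(4).tolist())
C=camtool();print(ray(C,(324.5,18.5)),C[3])
E
```

```text
323.61743016870736 203.29369786700835 337.8969982894165 [[0.0005, -0.9578, -0.2873, 74.7616], [1.0, 0.0006, -0.0003, 0.1053], [0.0004, -0.2873, 0.9578, -141.7083], [0.0, 0.0, 0.0, 1.0]]
323.61743016870736 203.29369786700835 337.8969982894165 [[0.0005, -0.9578, -0.2873, 74.7616], [1.0, 0.0006, -0.0003, 0.1053], [0.0004, -0.2873, 0.9578, -141.7083], [0.0, 0.0, 0.0, 1.0]]
(array([  74.8,    0.1, -141.7]), array([0.2, 0. , 1. ])) [ -0.1  30.9 157.2]
```

```bash
python3 - <<'E'
from m import *
a=L('g3')
C=camtool();T=pose()
print('tube tool',onz(C,(324.5,18.5),-14),'edges',onz(C,(270+101/4,34),-42),onz(C,(270+331/4,34),-42))
print('tube lower mouth hole, z=+8:',[onz(C,(270+x/4,25),8) for x in(160,280)])
q=[onz(a,(270+x/4,25),172) for x in(188,248)];print('arm',q,[np.linalg.inv(T)@np.r_[p,1] for p in q])
for p in((475.2,-278.6,200),(475.2,-278.6,172)): print('pin in tool',(np.linalg.inv(T)@np.r_[p,1])[:3],proj(a,p))
E
```

```text
tube tool [102.1   0.3 -14. ] edges [ 92.3  -7.6 -42. ] [ 92.4   7.9 -42. ]
tube lower mouth hole, z=+8: [array([104.5,  -5.4,   8. ]), array([104.5,   6.6,   8. ])]
arm [array([ 481.1, -266.6,  172. ]), array([ 487.4, -271.9,  172. ])] [array([115.4,  -3.4,  63. ,   1. ]), array([115.4,   4.8,  63.1,   1. ])]
pin in tool [102.4  -0.1  35. ] [[323.1  42. ]]
pin in tool [102.4  -0.2  63. ] [[322.9  50.5]]
```

```bash
python3 nudge.py '[[0.3,-0.3,8,0.0046,0,0,10],[0,0,9,0,0,0,10],[0,0,8,0,0,0,10],[0,0,4,0,0,0,10],[0,0,4,0,0,0,10],[0,0,0,0,0,0,10],[0,0,0,0,0,0,10]]'
python3 -c "
from m import *
d=np.radians(-40);plan(pose(),target([409.6,-354.1,202],d),1)"
python3 nudge.py '[[0,0,3,0,0,0,10],[0,0,3,0,0,0,10],[0,0,0,0,0,0,10],[0,0,0,0,0,0,10]]'
```

```text
clock: 16.15
eef_pos: [409.6, -355.7, 201.8]
tool_rot: [-3.14, -0.0, 0.871]
force: [-0.0, 0.4, -3.1]
width: 15.4
gripper_force: 65.7
n 1 row [1.3, -1.1, -0.2, -0.0014, -0.0002, -0.0021]
clock: 16.55
eef_pos: [409.6, -355.6, 195.7]
tool_rot: [-3.14, -0.0, 0.871]
force: [0.6, 0.8, -3.6]
width: 15.3
gripper_force: 65.6
```

```bash
python3 nudge.py '[[0,0,3,0,0,0,10],[0,0,3,0,0,0,10],[0,0,3,0,0,0,10],[0,0,2,0,0,0,10],[0,0,0,0,0,0,10],[0,0,0,0,0,0,10]]'; python3 nudge.py '[[0,0,1.5,0,0,0,10],[0,0,1.5,0,0,0,10],[0,0,0,0,0,0,10]]'
```

```text
clock: 17.15
eef_pos: [409.5, -355.6, 184.6]
tool_rot: [-3.14, -0.0, 0.87]
force: [2.2, 1.0, -4.5]
width: 15.5
gripper_force: 65.7
clock: 17.45
eef_pos: [409.5, -355.8, 181.7]
tool_rot: [-3.14, -0.0, 0.87]
force: [0.1, 1.7, -3.2]
width: 15.3
gripper_force: 65.7
```

```bash
python3 nudge.py '[[0,0,1.5,0,0,0,10],[0,0,0,0,0,0,10],[0,0,0,0,0,0,10]]'; python3 nudge.py '[[0,0,1.5,0,0,0,10],[0,0,0,0,0,0,10],[0,0,0,0,0,0,10]]'
```

```text
clock: 17.75
eef_pos: [409.6, -356.1, 180.8]
tool_rot: [-3.141, -0.0, 0.87]
force: [-0.2, 0.1, 3.9]
width: 15.1
gripper_force: 66.6
clock: 18.05
eef_pos: [409.5, -356.6, 179.6]
tool_rot: [3.141, 0.0, 0.87]
force: [-1.7, 0.6, 5.1]
width: 15.4
gripper_force: 67.3
```

```bash
python3 nudge.py '[[0,0,1.5,0,0,0,10],[0,0,0,0,0,0,10],[0,0,0,0,0,0,10]]'; python3 snap.py p1
python3 -c "
import cv2,numpy as np
from h import ctrl
a=cv2.imread('pics/p1.png');b=ctrl.get_image('scene');c=ctrl.get_image('top')
o=np.zeros((600,800,3),np.uint8)
o[:300,:400]=cv2.resize(a[0:150,220:420],(400,300),interpolation=2);o[:300,400:]=cv2.resize(c[170:260,350:470],(400,300),interpolation=2)
o[300:,:400]=cv2.resize(b[60:195,140:320],(400,300),interpolation=2)
cv2.imwrite('pics/m4.png',np.clip(o*1.4,0,255).astype(np.uint8))"
```

```text
clock: 18.35
eef_pos: [409.4, -356.9, 178.6]
tool_rot: [3.141, 0.001, 0.87]
force: [-2.3, 0.5, 10.1]
width: 15.1
gripper_force: 67.6
18.35 [ 409.42011872 -356.92683518  178.57728973] [ 0.61  0.54  0.08  1.88 -0.06  0.72  0.02]
```

View pics/m4.png

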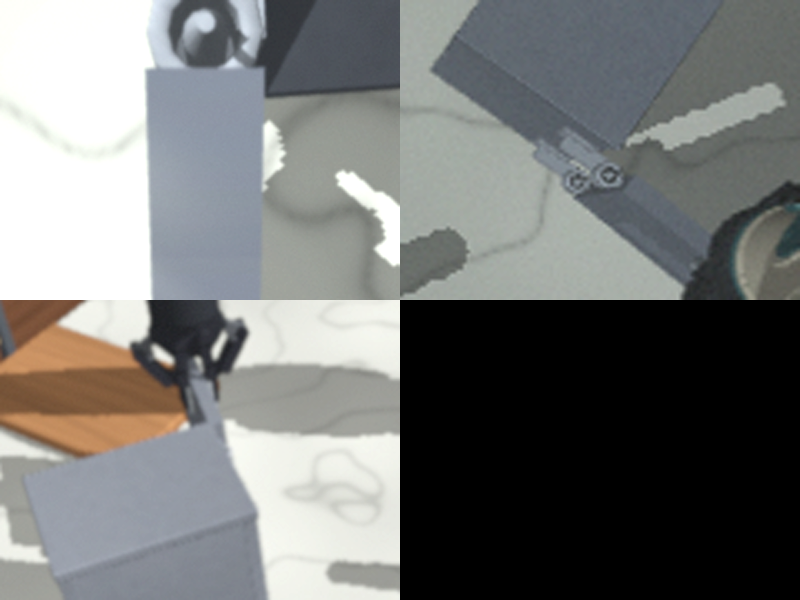

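```bash
python3 nudge.py '[[0,0,-0.7,0,0,0,10],[0,0,0,0,0,0,10],[0,0,0,0,0,0,18],[0,0,0,0,0,0,22],[0,0,0,0,0,0,28],[0,0,0,0,0,0,40],[0,0,0,0,0,0,60],[0,0,0,0,0,0,60],[0,0,0,0,0,0,60],[0,0,0,0,0,0,60]]'
```

```text
clock: 19.5
eef_pos: [409.5, -355.8, 178.0]
tool_rot: [-3.14, -0.0, 0.87]
force: [0.6, -0.6, 0.2]
width: 59.9
gripper_force: 0.0
```

```bash
python3 nudge.py '[[0,0,-10,0,0,0,60],[0,0,-20,0,0,0,60],[0,0,-30,0,0,0,60],[0,0,-40,0,0,0,60],[0,0,-40,0,0,0,60],[-40,0,0,0,0,0,60],[-40,0,0,0,0,0,60],[0,0,0,0,0,0,60],[0,0,0,0,0,0,60],[0,0,0,0,0,0,60],[0,0,0,0,0,0,60]]'; python3 snap.py f1
python3 -c "
import cv2,numpy as np
from h import ctrl
a=cv2.imread('pics/f1.png');b=ctrl.get_image('scene');c=ctrl.get_image('top')
o=np.zeros((600,800,3),np.uint8)
o[:300,:400]=cv2.resize(a[0:240,160:480],(400,300),interpolation=2);o[:300,400:]=cv2.resize(c[110:290,260:500],(400,300),interpolation=2)
o[300:,:400]=cv2.resize(b[60:195,140:320],(400,300),interpolation=2);o[300:,400:]=cv2.resize(b,(400,300))
cv2.imwrite('pics/m5.png',np.clip(o*1.4,0,255).astype(np.uint8))"
```

```text
clock: 20.6
eef_pos: [359.1, -416.0, 318.0]
tool_rot: [-3.14, -0.001, 0.873]
force: [1.0, 0.4, -0.6]
width: 60.0
gripper_force: 0.0
20.6 [ 359.09787734 -415.97461821  318.02074565] [ 0.73  0.4   0.11  1.68 -0.05  1.07  0.16]
```

View pics/m5.png

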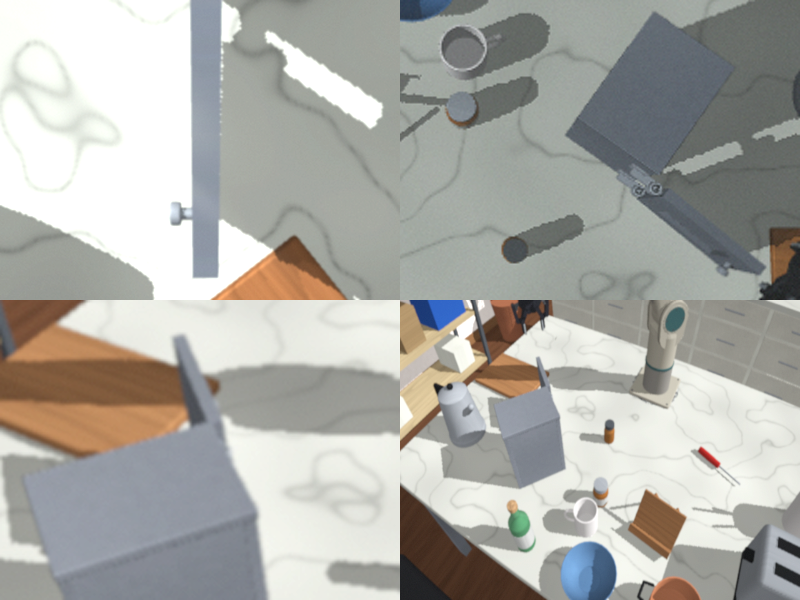

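```bash
python3 nudge.py '[[0,0,-20,0,0,0,60],[0,0,-20,0,0,0,60],[0,0,0,0,0,0,60],[0,0,0,0,0,0,60],[0,0,0,0,0,0,60],[0,0,0,0,0,0,60]]'; python3 -c "
from h import *
b=ctrl.get_image('top').astype(int);import time
c=ctrl.get_image('top').astype(int);print('moving px',(abs(b-c)[170:260,350:470].max(2)>40).sum())
print(ctrl.finish_job())"
```

```text
clock: 21.35
eef_pos: [357.8, -416.6, 357.0]
tool_rot: [-3.138, -0.0, 0.871]
force: [0.6, 0.6, -0.1]
width: 60.1
gripper_force: 0.0
moving px 0
the job is handed in; nothing more can be done
None
```

The door is hung on both hinge pins, standing open about 93°, and the job is handed in at about 21 s. Lowering it, I felt it reach the seats within about 1 mm of the expected height before I let go. In the last pictures the door hangs still with the arm clear of it, and the jars and mug look to be standing where they were. I got no result back from the judging.

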